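# Set the caddy's sliding leg to its mark and close the cam lever

### The job

Push the caddy's spring-loaded sliding leg in until the dark band on its rod is level with the mouth of the tube, and only then, keeping the leg held at that mark, slide the upright cam lever beside the grip block sideways until it is fully closed against the block. Finish still holding the leg at the mark, by grip or by push, with the lever closed: do not let go, because the spring would push the leg out again. Leave the soap box, deodorant, comb and tweezers where they are.

Things in the scene. Friction and masses are not known exactly. Their poses are not given: they have to be found in the camera images.
- grip_block (a point): Centre (30 mm above the shelf) of the grey plastic grip block on the outer end of the sliding leg: 24 mm (x) x 40 mm (y) x 46 mm high, its top at 50 mm. It moves with the leg. Axes, the same for all points here: y level along the leg towards the caddy, the way the leg is pushed in; x level across the leg, from block to lever; z up
- crossbar (a point): On the leg's grey crossbar, joined to the block's +y end: the middle of the block's width, on the face turned away from the caddy, 20 mm to +y of the block's centre, 30 mm up. Bar 10 mm thick, 46 mm high, top at 50 mm; it reaches x = -54 to +76 mm. Fingertips beside the block, one each side and outside the lever, can push this face to +y and slide along it
- lever_tab (a point): Centre (30 mm up) of the cam lever: upright black plastic plate on the block's +x side, 8 mm thick (x), 30 mm long (y), top 52 mm above the shelf; it rides on the leg. Open, it is 34 mm to +x of the block's centre (18 mm gap to the block); closed, 16 mm, flat on the block, both together 32 mm wide. Shut it by pushing its outer face to -x
- mark (a point): The length mark: middle of the dark rubber band, 19 mm in diameter, 4 mm wide, on the leg's bare 16 mm aluminium rod, on the rod's axis 30 mm above the shelf. It moves with the leg; its place on the rod differs from time to time
- tube_mouth (a point): Centre of the mouth of the fixed grey tube (31 mm collar) that the rod enters, 30 mm up; 140 mm to +y of the block's centre with the leg fully out. Wanted: the mark level with this mouth along y. The caddy (white, two trays, 150 x 180 mm, 205 mm high, screwed to the shelf) begins 60 mm beyond the mouth
- leg (a joint): How far the leg is pushed in, m: 0 fully out (as at the start), at most 0.075. A spring pushes it back out with 5 N at 0, rising to about 9 N; the mark is reached between 0.022 and 0.055. Closing the lever does not take over the spring's load, so the leg must stay held
- lever (a joint): Travel of the cam lever, m: about 0 open (0 to 0.003 at the start), 0.018 fully closed against its stop. It resists with about 3 N and stays where it is left
- soap_box: Yellow plastic soap box, 65 x 95 x 34 mm, on the shelf beyond the leg's outer end, away from the caddy; origin at the centre of its underside. To be left alone
- deodorant: Orange deodorant stick with a black base, 48 mm in diameter, 112 mm high, standing on the shelf on the far side of the leg; origin at the centre of its underside. To be left alone
- comb: Black wide-tooth comb, 150 mm long, lying in the caddy's upper tray. To be left alone
- tweezers: Steel tweezers, 90 mm long, lying in the caddy's lower tray. To be left alone

How it is judged:
By the outcome, as a careful person would: the job done as asked, in the order asked, and still so for the second after the job is handed in, while the arm keeps its last pose, push and grip.
It also fails if it takes over 35 s, if anything falls off the work surface, if the arm or the gripper's body presses on something with over 40 N, if the wrist force passes 120 N, or if a joint passes its speed limit or range.

### The arm

A 6-joint arm with a two-finger parallel gripper is mounted at the origin on the work surface. World frame = base frame: x ahead of the robot, y to its left, z up, the work surface at z = 0. Lengths are in m, angles in rad, forces in N, time in s.
With the tool pointing down it reaches from about 0.35 to 0.875 m from the base axis. Payload 4.2 kg.
Tool frame: the origin (TCP) lies midway between the tips of the shut fingers; the grasp point (between the pads) lies 19 mm behind it; z points along the fingers, y is the line along which they close (so a half turn about z gives the same grasp; the last joint's range is limited). The gripper opens to 85 mm and grips with 20 to 120 N. Pads are 22 mm wide; open, the fingers measure 114 mm over their backs; the gripper's body (76 mm by 85 mm) begins 54 mm behind the grasp point. The pads swing forward as they close: fully open they stand 13 mm farther back than shut.
Start: joints at [-1.086, 0.385, 0.008, 0, -1.194, -0.259], TCP at [0.14, -0.609, 0.231] pointing down, gripper open.
Joint ranges: [-3.14, 3.14], [-1.21, 2.06], [-1.07, 1.41], [-3.16, 2.05], [-2.99, -0.16], [-3.1, 3.1]. Speed limits (rad/s): [2.79, 2.79, 3.14, 3.14, 3.14, 3.14].

### API

Orientations are given as a unit quaternion [w, x, y, z].
In Python, from rig import arm, eyes gives the robot as it stands.
- The arm moves only by the tool carry_out, never from a script. Its argument "deltas" is a list of rows, each an object with "xyz": the shift along the tool's x, y, z in m, a list of three; "yaw": the turn about the tool's z in rad. A call has 1 to 10 rows; each row shifts and turns the commanded pose from where the row before left it, along the tool's axes as they then stand; what a row does not reach is not made up. A row lasts 1/12 s, in which the tool goes at most 41.7 mm and 7.16 degrees, less where a joint would pass 70% of its speed; a pose out of reach is approached as far as the arm can. A call with a gripper value outside its range is refused whole. "hand" is the finger opening in m, from 0 to 0.0854, set as the call begins (left out, the last holds). The fingers move at their own pace and stop on an object; the grip force is fixed at half the most. Time passes only in rows, so rows that do not move let the fingers close. It gives the time, the measured TCP pose, the force, the opening and the grip force at its end, in the units of the state.
- arm.read_state(): the state, without advancing time (a new reading comes with each control period).
- eyes.capture(name): name is "side" or "top"; returns the picture (384x512x3 uint8, red, green, blue); there is no depth.
- eyes.get_calibration(name): a dict with "fov_y" (degrees; the focal length in pixels is half the picture's height over the tangent of half this angle, whatever the lens; pixels are square), "cx", "cy" (the principal point, pixels), "k1" (the pictures are not rectified: a ray, as slopes to the right and down, at radius r is drawn at 1 + k1 r^2 times it, then the intrinsics apply), "R" (3x3) and "t" (3): a world point X has camera coordinates R X + t. Camera axes: x right, y down, z forward; pixel columns grow to the right and rows downward; lengths in m; the calibration is good to about 2 mm. A picture is of the moment at which its call begins. get_calibration takes no time and is no camera call.
- arm.job_done(): hands the job in; it is judged then, once.
Trained networks look in the newest picture that a camera, given by its name, has taken for a name from the list of things; names that differ only in an ending like _2 or _b are one class to them, and where a whole thing is asked for, a point or a joint stands for the part that bears it (a point fixed in the world has none). Each returns a list of dicts, best first, with "confidence" (0 to 1); they miss things now and then, are a little off and sometimes report something else, mostly with a low value. They report only what shows in the picture. A call takes as long as a camera call.
- eyes.boxes_of(camera, thing): "at" ([column, row] as shares, 0 to 1, of the picture: columns of its width, rows of its height, amid what is visible of it).
- eyes.trace(camera, thing): "mask" (384x512 bool, what is visible of it) and "at" ([column, row] as shares, 0 to 1, of the picture: columns of its width, rows of its height, amid what is visible of it).
- eyes.landmark_of(camera, thing): "at" ([column, row] as shares, 0 to 1, of the picture: columns of its width, rows of its height: a listed point, or the origin of a listed thing).
The state is a dict: "time": time; "q": joint angles; "dq": joint speeds; "tau": joint torques, N m; "eef_pos": TCP position; "orientation": TCP orientation; "ft_force": force on the tool from outside, world axes, zero at the start; "wrist_torque": the same for the moment, N m; "gripper_width": opening from 0.0 (shut) to 1.0 (fully open); "grip_force": force on a finger pad.
Only numpy, scipy, OpenCV 4.12 (cv2) and the standard library are available. Lean on these libraries where they do the work, as an engineer would, in place of code of your own. Each camera call takes 0.05 s, during which the arm holds its last target. There are 200 camera calls.

## Working session

There is one attempt and no reset: what is moved stays moved. The work goes in short steps, Python scripts to look and compute and a tool call to move; the robot and the scene stay as the last step left them, time stands still between calls to the robot, and variables do not carry over. Pictures are saved under pics/ and viewed, at most 10 in all, crops included, and the job is handed in when it is done.

Besides the shell and the picture viewer there is one more tool, called after "Emit:" by a JSON object that holds its "name" and its "arguments", one argument or row to a line. carry_out: Moves the arm, as the interface text tells. Its arguments: {"type":"object","properties":{"deltas":{"type":"array"},"hand":{"type":"number"}},"required":["deltas"]}

```bash
mkdir -p pics && cat > h.py <<'E'
import numpy as np, cv2
from rig import arm, eyes
def ray(cam,at):
    c=eyes.get_calibration(cam); f=192/np.tan(np.radians(c["fov_y"])/2)
    d=np.array([(at[0]*512-c["cx"])/f,(at[1]*384-c["cy"])/f]); u=d.copy()
    for _ in range(20): u=d/(1+c["k1"]*(u@u))
    R=np.array(c["R"]);t=np.array(c["t"])
    return -R.T@t, R.T@np.array([u[0],u[1],1])
def onz(cam,at,z):
    o,d=ray(cam,at); return o+d*(z-o[2])/d[2]
def tri(a1,a2):
    o1,d1=ray("side",a1);o2,d2=ray("top",a2)
    s=np.linalg.lstsq(np.c_[d1,-d2],o2-o1,rcond=None)[0]
    p,q=o1+s[0]*d1,o2+s[1]*d2
    return (p+q)/2,np.linalg.norm(p-q)
Z=dict(grip_block=.03,crossbar=.03,lever_tab=.03,mark=.03,tube_mouth=.03,soap_box=0,deodorant=0)
def look(names):
    for n in names:
        for c in("side","top"):
            for r in eyes.landmark_of(c,n)[:2]:
                print(n,c,round(r["confidence"],2),(np.array(r["at"])*[512,384]).round(1),onz(c,r["at"],Z[n]).round(4))
E
python3 - <<'E'
from h import *
for c in("side","top"):
    im=eyes.capture(c); cv2.imwrite(f"pics/{c}0.png",im[:,:,::-1])
look(Z)
s=arm.read_state();print(s)
for c in("side","top"): print(ray(c,[.5,.5]))
E
```

```text
grip_block side 0.93 [268.1 250.7] [ 0.5767 -0.1151  0.03  ]
grip_block side 0.16 [326.5 315.3] [ 0.6149 -0.2951  0.03  ]
grip_block top 0.88 [287.5 196.7] [ 0.5846 -0.1184  0.03  ]
crossbar side 0.85 [266.1 245.4] [ 0.5787 -0.101   0.03  ]
crossbar top 0.74 [276.8 193.9] [ 0.5923 -0.0915  0.03  ]
crossbar top 0.67 [219.4 139.4] [0.7381 0.0525 0.03  ]
lever_tab side 0.58 [269.9 252.8] [ 0.5779 -0.1216  0.03  ]
lever_tab top 0.73 [346.2 177.9] [ 0.6299 -0.2712  0.03  ]
lever_tab top 0.56 [284.3 181.7] [ 0.6232 -0.1117  0.03  ]
tube_mouth side 0.97 [251.3 203.4] [0.599  0.0223 0.03  ]
tube_mouth top 0.84 [232.2 190.4] [0.6037 0.0212 0.03  ]
soap_box side 0.79 [328.4 317.1] [ 0.626  -0.2918  0.    ]
soap_box top 0.67 [345.9 177.5] [ 0.6366 -0.2774  0.    ]
deodorant side 0.58 [290.6 181.9] [0.7339 0.0639 0.    ]
deodorant top 0.88 [218.3 141.7] [0.7405 0.0576 0.    ]
{'time': 0.8, 'q': array([-1.08640234e+00,  3.84668155e-01,  7.90038832e-03,  2.48339324e-06,
       -1.19401271e+00, -2.58606104e-01]), 'dq': array([-0.0001436 ,  0.00092221,  0.00249141, -0.00094345,  0.00053437,
        0.00152737]), 'tau': array([-3.35798686e-04, -3.92029917e+01,  1.88609737e+01,  4.19026896e+00,
       -2.51475240e-04,  5.35246301e-06]), 'eef_pos': array([ 0.1399418 , -0.60910493,  0.23133184]), 'orientation': array([ 1.80062516e-06, -1.12654741e-01,  9.93634193e-01, -7.80244199e-06]), 'ft_force': array([-0.45009933,  0.068028  ,  0.29321785]), 'wrist_torque': array([ 0.01623888, -0.02425209,  0.04632749]), 'grip_force': 0.0, 'gripper_width': 1.001840274522259}
(array([ 0.38731306, -0.48577371,  0.7345686 ]), array([ 0.25929551,  0.58483648, -0.76877429]))
(array([ 0.43197564, -0.02633173,  1.09600926]), array([ 0.15414021, -0.01178483, -0.98810694]))
```

```bash
python3 - <<'E'
import cv2
a=cv2.imread("pics/side0.png");b=cv2.imread("pics/top0.png")
cv2.imwrite("pics/c1.png",cv2.resize(a[160:340,200:400],None,fx=3.3,fy=3.3,interpolation=2)[:600])
cv2.imwrite("pics/c2.png",cv2.resize(b[110:260,190:390],None,fx=4,fy=4,interpolation=2))
E
```

```text
(no output)
```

View pics/c1.png

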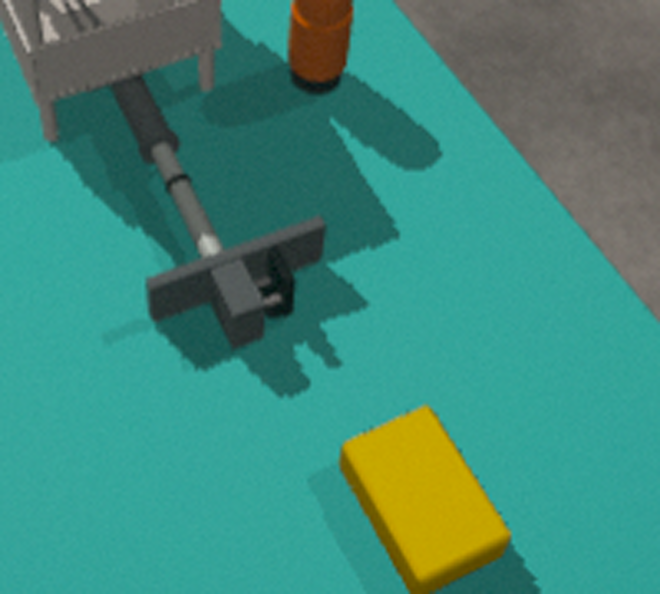

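View pics/c2.png

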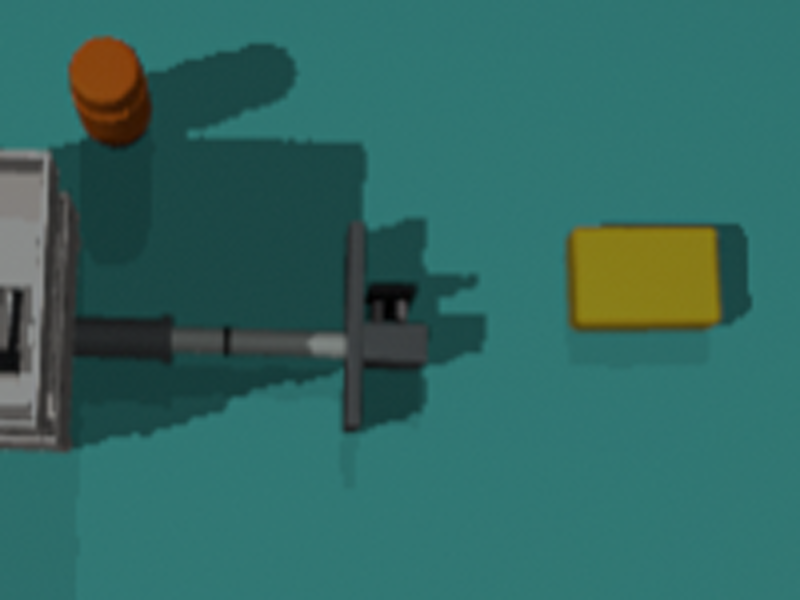

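Both views show the leg pointing almost along world +y, with the open lever on the +x side. In the top view the band is at about (246.8,195.2) and the mouth edge at about (232.8,194.5). In the side view the band is at about (253.6,215.2). Next I'll measure the band-to-mouth distance along the rod.

```bash
cat >> h.py <<'E'
from scipy.ndimage import map_coordinates
def proj(cam,P):
    c=eyes.get_calibration(cam); f=192/np.tan(np.radians(c["fov_y"])/2)
    X=np.atleast_2d(P)@np.array(c["R"]).T+np.array(c["t"]); u=X[:,:2]/X[:,2:]
    return u*(1+c["k1"]*(u**2).sum(1,keepdims=True))*f+[c["cx"],c["cy"]]
def profile(cam,img,M,d,z,s,offs=(-.002,0,.002)):
    n=np.array([d[1],-d[0]]); out=0; g=cv2.cvtColor(img,cv2.COLOR_BGR2GRAY).astype(float)
    for o in offs:
        P=np.c_[M[:2]+np.outer(s,d)+o*n,np.full(len(s),z)]; p=proj(cam,P)
        out=out+map_coordinates(g,[p[:,1],p[:,0]],order=1)
    return out/len(offs)
E
python3 - <<'E'
from h import *
tm,e1=tri(np.array([251.3,203.4])/[512,384],np.array([232.2,190.4])/[512,384])
gb,e2=tri(np.array([268.1,250.7])/[512,384],np.array([287.5,196.7])/[512,384])
print(tm.round(4),e1,gb.round(4),e2,np.linalg.norm(tm-gb))
# axis in each camera: hand-picked rod points
pk={"top":[(232.75,194.5),(246.75,195.25),(190+320/4,110+345/4)],"side":[(200+162/3.3,160+150/3.3),(253.6,215.2),(200+209/3.3,160+245/3.3)]}
s=np.arange(-.07,.03,.002)
for c in pk:
    Q=np.array([onz(c,np.array(p)/[512,384],.038) for p in pk[c]]);print(c,Q.round(4).tolist())
    d=(Q[0]-Q[2])[:2];d/=np.linalg.norm(d)
    im=cv2.imread(f"pics/{c}0.png")
    pr=profile(c,im,Q[0],d,.038,s)
    print(d,np.degrees(np.arctan2(d[0],d[1])));print([(int(round(a*1000)),int(b)) for a,b in zip(s,pr)])
E
```

```text
[0.6012 0.0216 0.0307] 0.004780533156555497 [ 0.58   -0.1173  0.0333] 0.008231017885748315 0.14053690391664886
top [[0.5919, 0.0196, 0.038], [0.5893, -0.0155, 0.038], [0.5855, -0.0738, 0.038]]
[0.06906224 0.99761235] 3.960127177328724
[(-70, 76), (-68, 76), (-66, 76), (-64, 77), (-62, 77), (-60, 77), (-58, 77), (-56, 77), (-54, 76), (-52, 76), (-50, 77), (-48, 77), (-46, 76), (-44, 77), (-42, 77), (-40, 77), (-38, 72), (-36, 50), (-34, 32), (-32, 48), (-30, 71), (-28, 77), (-26, 77), (-24, 76), (-22, 76), (-20, 77), (-18, 77), (-16, 77), (-14, 77), (-12, 77), (-10, 78), (-8, 77), (-6, 77), (-4, 78), (-2, 78), (0, 70), (2, 48), (4, 40), (6, 39), (8, 39), (10, 39), (12, 39), (14, 39), (16, 39), (18, 39), (20, 38), (22, 39), (24, 39), (26, 39), (28, 39)]
side [[0.5891, 0.0132, 0.038], [0.5866, -0.0181, 0.038], [0.5839, -0.0762, 0.038]]
[0.05813975 0.99830845] 3.3330417411568267
[(-70, 101), (-68, 101), (-66, 102), (-64, 102), (-62, 102), (-60, 100), (-58, 101), (-56, 102), (-54, 102), (-52, 102), (-50, 100), (-48, 101), (-46, 101), (-44, 102), (-42, 101), (-40, 101), (-38, 101), (-36, 101), (-34, 101), (-32, 96), (-30, 76), (-28, 52), (-26, 46), (-24, 63), (-22, 86), (-20, 97), (-18, 101), (-16, 100), (-14, 101), (-12, 101), (-10, 101), (-8, 100), (-6, 101), (-4, 102), (-2, 102), (0, 102), (2, 102), (4, 100), (6, 91), (8, 72), (10, 56), (12, 49), (14, 52), (16, 55), (18, 57), (20, 56), (22, 54), (24, 56), (26, 56), (28, 56)]
```

```bash
python3 - <<'E'
from h import *
T={"barR":(354,222),"barL":(351,428),"blkE_hi":(428,325),"blkE_lo":(427,362),"levOut":(392,285)}
S={"barL":(149,282),"barR":(323,220),"blk00":(213,272),"blk10":(246,262),"blk11":(263,305),"blk01":(231,318)}
for k,(x,y) in T.items(): print("top",k,onz("top",np.array([190+x/4,110+y/4])/[512,384],.05).round(4))
for k,(x,y) in S.items(): print("side",k,onz("side",np.array([200+x/3.3,160+y/3.3])/[512,384],.05).round(4))
for c in("side","top"):
  im=eyes.capture(c)
  r=eyes.trace(c,"grip_block")
  for q in r[:1]:
    v=im.copy(); v[q["mask"]]=[255,0,0]
    b=v[150:270,220:330];cv2.imwrite(f"pics/m_{c}.png",cv2.resize(b,None,fx=5,fy=5,interpolation=0)[:,:,::-1]);print(q["confidence"],q["mask"].sum())
E
```

```text
top barR [ 0.6613 -0.0968  0.05  ]
top barL [ 0.5316 -0.091   0.05  ]
top blkE_hi [ 0.5948 -0.1409  0.05  ]
top blkE_lo [ 0.5716 -0.1394  0.05  ]
top levOut [ 0.6206 -0.1193  0.05  ]
side barL [ 0.5321 -0.0919  0.05  ]
side barR [ 0.6598 -0.0994  0.05  ]
side blk00 [ 0.5736 -0.1036  0.05  ]
side blk10 [ 0.5969 -0.1063  0.05  ]
side blk11 [ 0.5918 -0.1404  0.05  ]
side blk01 [ 0.5688 -0.1398  0.05  ]
0.97 1195
0.77 851
```

Both cameras agree on these:
- The block centre is at about (0.584, -0.119).
- The leg direction is about 3.2° from world +y.
- The bar measures 130 mm, as specified.
- The push needed is about 34.7 mm.

I'll turn the tool first, then go above the block.

Emit:
{"name": "carry_out", "arguments": {
  "deltas": [
    {"xyz":[0,0,0],"yaw":-0.12},
    {"xyz":[0,0,0],"yaw":-0.12},
    {"xyz":[0,0,0],"yaw":-0.12},
    {"xyz":[0,0,0],"yaw":-0.12},
    {"xyz":[0,0,0],"yaw":-0.12},
    {"xyz":[0,0,0],"yaw":-0.12},
    {"xyz":[0,0,0],"yaw":-0.12},
    {"xyz":[0,0,0],"yaw":-0.12},
    {"xyz":[0,0,0],"yaw":-0.12},
    {"xyz":[0,0,0],"yaw":-0.12}
  ],
  "hand": 0.0854
}}

```text
time: 1.83
eef_pos: [0.14, -0.6091, 0.2313]
orientation: [0.0, -0.656, 0.755, 0.0]
ft_force: [-0.4, -0.8, 0.7]
gripper_width: 0.997
grip_force: 0.0
```

Emit:
{"name": "carry_out", "arguments": {
  "deltas": [
    {"xyz":[0,0,0],"yaw":-0.09},
    {"xyz":[-0.027,-0.022,0]},
    {"xyz":[-0.027,-0.022,0]},
    {"xyz":[-0.027,-0.022,0]},
    {"xyz":[-0.027,-0.022,0]},
    {"xyz":[-0.027,-0.022,0]},
    {"xyz":[-0.027,-0.022,0]},
    {"xyz":[-0.027,-0.022,0]},
    {"xyz":[-0.027,-0.022,0]},
    {"xyz":[-0.027,-0.022,0]}
  ]
}}

```text
invalid input
```

Emit:
{"name": "carry_out", "arguments": {
  "deltas": [
    {"xyz":[-0.027,-0.022,0]},
    {"xyz":[-0.027,-0.022,0]},
    {"xyz":[-0.027,-0.022,0]},
    {"xyz":[-0.027,-0.022,0.01]},
    {"xyz":[-0.027,-0.022,0.02]},
    {"xyz":[-0.027,-0.022,0.02]},
    {"xyz":[-0.027,-0.022,0.02]},
    {"xyz":[-0.027,-0.022,0.02]},
    {"xyz":[-0.027,-0.022,0.02]},
    {"xyz":[-0.02,-0.015,0.01]}
  ]
}}

```text
invalid input
```

Emit:
{"name": "carry_out", "arguments": {
  "deltas": [
    {"xyz":[0,0,0]},
    {"xyz":[0,0,0]},
    {"xyz":[0,0,0]}
  ]
}}

```text
invalid input
```

Emit:
{"name": "carry_out", "arguments": {
  "deltas": [
    {"xyz":[0,0,0],"yaw":-0.09},
    {"xyz":[-0.027,-0.022,0],"yaw":0},
    {"xyz":[-0.027,-0.022,0],"yaw":0},
    {"xyz":[-0.027,-0.022,0],"yaw":0},
    {"xyz":[-0.027,-0.022,0],"yaw":0},
    {"xyz":[-0.027,-0.022,0],"yaw":0},
    {"xyz":[-0.027,-0.022,0],"yaw":0},
    {"xyz":[-0.027,-0.022,0],"yaw":0},
    {"xyz":[-0.027,-0.022,0],"yaw":0},
    {"xyz":[-0.027,-0.022,0],"yaw":0}
  ]
}}

```text
time: 2.67
eef_pos: [0.3519, -0.376, 0.2316]
orientation: [0.0, -0.687, 0.726, -0.0]
ft_force: [-0.4, -0.8, -0.7]
gripper_width: 0.997
grip_force: 0.0
```

Emit:
{"name": "carry_out", "arguments": {
  "deltas": [
    {"xyz":[-0.027,-0.022,0],"yaw":0},
    {"xyz":[-0.027,-0.022,0],"yaw":0},
    {"xyz":[-0.027,-0.022,0],"yaw":0},
    {"xyz":[-0.027,-0.022,0.01],"yaw":0},
    {"xyz":[-0.027,-0.022,0.02],"yaw":0},
    {"xyz":[-0.027,-0.022,0.02],"yaw":0},
    {"xyz":[-0.027,-0.022,0.02],"yaw":0},
    {"xyz":[-0.027,-0.022,0.02],"yaw":0},
    {"xyz":[-0.027,-0.022,0.02],"yaw":0},
    {"xyz":[-0.025,-0.023,0.01],"yaw":0}
  ]
}}

```text
time: 3.5
eef_pos: [0.5858, -0.1202, 0.1087]
orientation: [-0.001, -0.687, 0.726, 0.002]
ft_force: [0.3, -1.1, 0.6]
gripper_width: 1.0
grip_force: 0.0
```

```bash
python3 - <<'E'
from h import *
s=arm.read_state();print(s["eef_pos"].round(4),s["orientation"].round(4),s["time"])
a=eyes.capture("top");b=eyes.capture("side")
cv2.imwrite("pics/t1.png",cv2.resize(np.hstack([a[110:260,200:350],b[150:300,200:350]]),None,fx=2.6,fy=2.6)[:,:,::-1])
E
```

```text
[ 0.5858 -0.1202  0.1087] [-0.0013 -0.6874  0.7263  0.0016] 3.5
```

View pics/t1.png

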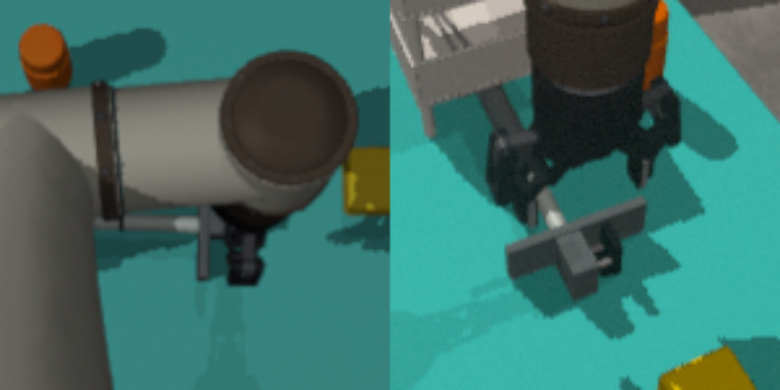

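The tool is above the block with the fingers straddling it. The arm hides the tube in the top view, so I'll measure the push by TCP travel. I'll descend part way and check the position.

Emit:
{"name": "carry_out", "arguments": {
  "deltas": [
    {"xyz":[0,0,0.015],"yaw":0},
    {"xyz":[0,0,0.015],"yaw":0},
    {"xyz":[0,0,0.015],"yaw":0},
    {"xyz":[0,0,0],"yaw":0},
    {"xyz":[0,0,0],"yaw":0}
  ]
}}

```text
time: 4.02
eef_pos: [0.5859, -0.1224, 0.0662]
orientation: [-0.001, -0.687, 0.726, 0.0]
ft_force: [-0.2, -0.4, 1.5]
gripper_width: 1.001
grip_force: 0.0
```

```bash
python3 - <<'E'
from h import *
s=arm.read_state();print(s["eef_pos"].round(4),s["orientation"].round(4),s["time"],s["q"].round(3))
a=eyes.capture("top");b=eyes.capture("side")
cv2.imwrite("pics/t2.png",cv2.resize(np.hstack([a[140:240,220:320],b[180:280,220:320]]),None,fx=4,fy=4)[:,:,::-1])
E
```

```text
[ 0.5859 -0.1224  0.0662] [-6.000e-04 -6.873e-01  7.263e-01  4.000e-04] 4.0167 [ 0.064  0.503 -0.26   0.    -0.809 -0.12 ]
```

View pics/t2.png

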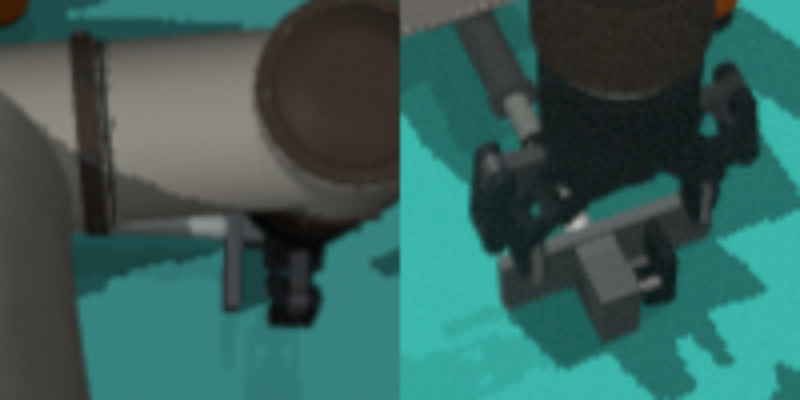

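The fingers straddle the block and lever with room on both sides. I'll shift 2 mm towards the lever and descend to about z = 0.012.

Emit:
{"name": "carry_out", "arguments": {
  "deltas": [
    {"xyz":[0,-0.002,0.01],"yaw":0},
    {"xyz":[0,0,0.01],"yaw":0},
    {"xyz":[0,0,0.01],"yaw":0},
    {"xyz":[0,0,0.01],"yaw":0},
    {"xyz":[0,0,0.01],"yaw":0},
    {"xyz":[0,0,0.004],"yaw":0},
    {"xyz":[0,0,0],"yaw":0},
    {"xyz":[0,0,0],"yaw":0},
    {"xyz":[0,0,0],"yaw":0}
  ]
}}

```text
time: 4.87
eef_pos: [0.5889, -0.122, 0.0126]
orientation: [0.0, -0.687, 0.726, -0.0]
ft_force: [-0.3, -0.3, -0.4]
gripper_width: 1.002
grip_force: 0.0
```

Emit:
{"name": "carry_out", "arguments": {
  "deltas": [
    {"xyz":[-0.002,0,0],"yaw":0},
    {"xyz":[-0.002,0,0],"yaw":0},
    {"xyz":[-0.002,0,0],"yaw":0},
    {"xyz":[-0.001,0,0],"yaw":0},
    {"xyz":[0,0,0],"yaw":0},
    {"xyz":[0,0,0],"yaw":0}
  ]
}}

```text
time: 5.37
eef_pos: [0.5889, -0.1149, 0.0125]
orientation: [0.0, -0.688, 0.726, -0.0]
ft_force: [-0.2, -0.1, -0.6]
gripper_width: 0.999
grip_force: 0.0
```

Emit:
{"name": "carry_out", "arguments": {
  "deltas": [
    {"xyz":[-0.001,0,0],"yaw":0},
    {"xyz":[-0.001,0,0],"yaw":0},
    {"xyz":[0,0,0],"yaw":0},
    {"xyz":[0,0,0],"yaw":0}
  ]
}}

```text
time: 5.7
eef_pos: [0.5889, -0.113, 0.0123]
orientation: [-0.0, -0.687, 0.726, -0.0]
ft_force: [0.6, -0.1, 0.2]
gripper_width: 1.002
grip_force: 0.0
```

Emit:
{"name": "carry_out", "arguments": {
  "deltas": [
    {"xyz":[-0.001,0,0],"yaw":0},
    {"xyz":[-0.001,0,0],"yaw":0},
    {"xyz":[0,0,0],"yaw":0},
    {"xyz":[0,0,0],"yaw":0}
  ]
}}

```text
time: 6.03
eef_pos: [0.589, -0.111, 0.0123]
orientation: [0.0, -0.687, 0.726, -0.0]
ft_force: [-0.2, -0.9, 0.1]
gripper_width: 0.996
grip_force: 0.0
```

Emit:
{"name": "carry_out", "arguments": {
  "deltas": [
    {"xyz":[-0.001,0,0],"yaw":0},
    {"xyz":[-0.001,0,0],"yaw":0},
    {"xyz":[0,0,0],"yaw":0},
    {"xyz":[0,0,0],"yaw":0}
  ]
}}

```text
time: 6.37
eef_pos: [0.5891, -0.1096, 0.0123]
orientation: [-0.0, -0.688, 0.726, -0.0]
ft_force: [0.9, -4.4, -1.1]
gripper_width: 0.998
grip_force: 2.4
```

Emit:
{"name": "carry_out", "arguments": {
  "deltas": [
    {"xyz":[-0.001,0,0],"yaw":0},
    {"xyz":[0,0,0],"yaw":0},
    {"xyz":[0,0,0],"yaw":0}
  ]
}}

```text
time: 6.62
eef_pos: [0.5891, -0.1083, 0.0123]
orientation: [-0.0, -0.687, 0.726, -0.0]
ft_force: [-0.8, -4.0, -1.0]
gripper_width: 0.995
grip_force: 2.5
```

```bash
python3 - <<'E'
from h import *
s=arm.read_state();print(s["eef_pos"].round(5),s["ft_force"].round(2),s["time"])
b=eyes.capture("side");cv2.imwrite("pics/s3.png",b[:,:,::-1])
# leg displacement by comparing block/crossbar against the start picture along visible block -y end and band
a=cv2.imread("pics/side0.png");b=b[:,:,::-1].copy()
d=np.array([.056,.998]);M=np.array([.592,.021]);s=np.arange(-.185,-.145,.002)
for im in(a,b): print(profile("side",im,M,d,.05,s,(-.006,-.003,0,.003,.006)).astype(int).tolist())
s=np.arange(-.06,.03,.002)
M=np.array([.5895,.013])
for im in(a,b): print(profile("side",im,M,np.array([.058,.998]),.038,s).astype(int).tolist())
E
```

```text
[ 0.58912 -0.10833  0.01228] [-0.78 -3.97 -0.97] 6.6167
[80, 77, 70, 62, 57, 54, 51, 49, 47, 46, 45, 44, 55, 75, 85, 88, 88, 89, 88, 89, 89]
[87, 88, 85, 77, 69, 62, 57, 55, 53, 50, 48, 48, 49, 54, 60, 62, 66, 71, 85, 90, 90]
[100, 101, 101, 102, 102, 100, 101, 101, 101, 101, 100, 100, 101, 101, 97, 78, 54, 45, 61, 85, 96, 101, 100, 101, 101, 101, 100, 101, 102, 102, 101, 102, 100, 91, 74, 57, 49, 51, 55, 57, 56, 54, 55, 56, 56]
[28, 27, 28, 27, 24, 21, 23, 24, 26, 29, 29, 27, 26, 29, 32, 38, 38, 36, 34, 51, 73, 93, 100, 104, 107, 109, 110, 111, 111, 111, 111, 110, 110, 101, 82, 63, 55, 58, 60, 61, 61, 61, 61, 61, 63]
```

The contact force matches the spring, so the leg is moving. I'll push about 30 mm more, then compare the leg's travel in the pictures with the TCP travel.

Emit:
{"name": "carry_out", "arguments": {
  "deltas": [
    {"xyz":[-0.003,0,0],"yaw":0},
    {"xyz":[-0.003,0,0],"yaw":0},
    {"xyz":[-0.003,0,0],"yaw":0},
    {"xyz":[-0.003,0,0],"yaw":0},
    {"xyz":[-0.003,0,0],"yaw":0},
    {"xyz":[-0.003,0,0],"yaw":0},
    {"xyz":[-0.003,0,0],"yaw":0},
    {"xyz":[-0.003,0,0],"yaw":0},
    {"xyz":[-0.003,0,0],"yaw":0},
    {"xyz":[-0.002,0,0],"yaw":0}
  ]
}}

```text
time: 7.5
eef_pos: [0.5906, -0.0794, 0.0123]
orientation: [-0.0, -0.688, 0.726, -0.0]
ft_force: [0.7, -7.5, -0.5]
gripper_width: 0.999
grip_force: 3.4
```

Emit:
{"name": "carry_out", "arguments": {
  "deltas": [
    {"xyz":[-0.001,0,0],"yaw":0},
    {"xyz":[0,0,0],"yaw":0},
    {"xyz":[0,0,0],"yaw":0},
    {"xyz":[0,0,0],"yaw":0}
  ]
}}

```text
time: 7.83
eef_pos: [0.5906, -0.0786, 0.0123]
orientation: [-0.0, -0.688, 0.726, -0.0]
ft_force: [1.0, -6.5, 0.1]
gripper_width: 1.0
grip_force: 3.4
```

```bash
python3 - <<'E'
from h import *
s=arm.read_state();print(s["eef_pos"].round(5),s["ft_force"].round(2),s["time"])
a=eyes.capture("top");b=eyes.capture("side")
cv2.imwrite("pics/top4.png",a[:,:,::-1]);cv2.imwrite("pics/side4.png",b[:,:,::-1])
cv2.imwrite("pics/t4.png",cv2.resize(np.hstack([a[150:250,210:310],b[180:280,210:310]]),None,fx=4,fy=4,interpolation=2)[:,:,::-1])
E
```

```text
[ 0.59063 -0.07864  0.01229] [ 1.01 -6.54  0.09] 7.8333
```

View pics/t4.png

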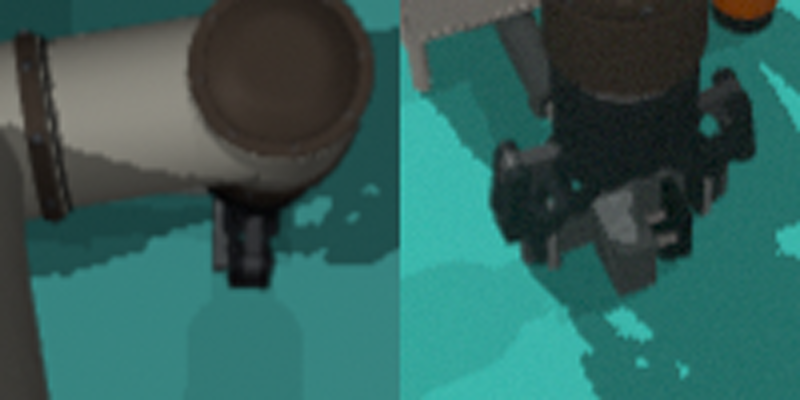

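```bash
python3 - <<'E'
from h import *
d=np.array([.057,.998]);n=np.array([.998,-.057]);C=np.array([.5842,-.1187])
s=np.arange(.000,.090,.002)
for f in("top0","top4"):
    im=cv2.imread(f"pics/{f}.png")
    for lo in(-.050,-.046): print(f,lo,profile("top",im,C+lo*n,d,.05,s,(-.002,0,.002)).astype(int).tolist())
s=np.arange(-.035,.03,.002)
for f in("side0","side4"):
    im=cv2.imread(f"pics/{f}.png")
    print(f,profile("side",im,C,d,.007,s,(-.009,-.006,-.003,)).astype(int).tolist())
    print(f,"z.05",profile("side",im,C,d,.05,s,(-.006,-.003,0)).astype(int).tolist())
E
```

```text
top0 -0.05 [87, 85, 78, 73, 70, 67, 59, 56, 54, 50, 50, 56, 57, 56, 51, 56, 75, 93, 97, 97, 97, 98, 97, 97, 98, 98, 97, 97, 97, 98, 98, 97, 97, 97, 97, 97, 97, 97, 97, 97, 97, 97, 98, 98, 97]
top0 -0.046 [59, 58, 53, 50, 49, 50, 49, 49, 49, 46, 49, 61, 64, 64, 56, 56, 74, 92, 97, 97, 97, 97, 97, 97, 97, 97, 97, 98, 98, 98, 98, 97, 97, 98, 98, 98, 97, 97, 97, 97, 97, 97, 97, 97, 98]
top4 -0.05 [108, 108, 108, 108, 108, 108, 108, 104, 102, 102, 100, 89, 58, 33, 23, 27, 38, 50, 53, 54, 51, 43, 29, 23, 21, 24, 37, 59, 63, 62, 63, 76, 102, 109, 108, 109, 108, 108, 108, 108, 108, 108, 108, 109, 108]
top4 -0.046 [104, 96, 93, 98, 103, 104, 102, 90, 89, 92, 92, 84, 55, 31, 20, 21, 32, 42, 46, 47, 44, 36, 24, 20, 20, 23, 34, 57, 64, 65, 65, 74, 101, 108, 109, 109, 109, 108, 108, 109, 108, 108, 108, 108, 108]
side0 [89, 85, 83, 81, 81, 79, 70, 60, 49, 45, 46, 48, 47, 47, 48, 49, 48, 49, 50, 55, 56, 55, 55, 54, 54, 57, 54, 52, 53, 52, 53, 52, 52]
side0 z.05 [46, 45, 46, 45, 46, 46, 44, 54, 75, 85, 88, 88, 89, 88, 89, 89, 88, 89, 90, 89, 88, 89, 89, 88, 88, 89, 85, 77, 79, 85, 89, 99, 125]
side4 [88, 90, 89, 88, 87, 88, 87, 90, 107, 120, 121, 116, 114, 106, 99, 94, 96, 95, 90, 88, 88, 84, 76, 65, 55, 49, 50, 49, 48, 49, 49, 50, 51]
side4 z.05 [88, 88, 87, 87, 87, 88, 89, 89, 88, 88, 87, 81, 70, 57, 50, 48, 50, 49, 49, 49, 48, 48, 50, 55, 60, 62, 72, 86, 94, 95, 92, 91, 95]
```

The pictures give about 32.1 mm of leg travel. TCP travel gives about 31.8 mm, so the two agree. The band started about 34.85 mm from the mouth, so I'll push 3 mm more, then settle.

Emit:
{"name": "carry_out", "arguments": {
  "deltas": [
    {"xyz":[-0.001,0,0],"yaw":0},
    {"xyz":[-0.001,0,0],"yaw":0},
    {"xyz":[-0.001,0,0],"yaw":0},
    {"xyz":[0,0,0],"yaw":0},
    {"xyz":[0,0,0],"yaw":0},
    {"xyz":[0,0,0],"yaw":0}
  ]
}}

```text
time: 8.43
eef_pos: [0.5908, -0.0757, 0.0123]
orientation: [-0.0, -0.688, 0.726, -0.0]
ft_force: [0.2, -6.9, -0.5]
gripper_width: 0.996
grip_force: 3.5
```

Emit:
{"name": "carry_out", "arguments": {
  "deltas": [
    {"xyz":[0,0,0],"yaw":0},
    {"xyz":[0,0,0],"yaw":0},
    {"xyz":[0,0,0],"yaw":0},
    {"xyz":[0,0,0],"yaw":0},
    {"xyz":[0,0,0],"yaw":0},
    {"xyz":[0,0,0],"yaw":0}
  ],
  "hand": 0.045
}}

```text
time: 8.93
eef_pos: [0.5909, -0.0759, 0.0134]
orientation: [-0.0, -0.688, 0.726, -0.0]
ft_force: [-0.2, -7.2, 4.5]
gripper_width: 0.528
grip_force: 5.1
```

Emit:
{"name": "carry_out", "arguments": {
  "deltas": [
    {"xyz":[0,0,0],"yaw":0},
    {"xyz":[0,0,0],"yaw":0},
    {"xyz":[0,0,0],"yaw":0},
    {"xyz":[0,0,0],"yaw":0},
    {"xyz":[0,0,0],"yaw":0},
    {"xyz":[0,0,0],"yaw":0},
    {"xyz":[0,0,0],"yaw":0},
    {"xyz":[0,0,0],"yaw":0}
  ],
  "hand": 0.02
}}

```text
time: 9.6
eef_pos: [0.5912, -0.0758, 0.0138]
orientation: [0.0, -0.688, 0.726, -0.001]
ft_force: [-4.1, -6.4, 6.4]
gripper_width: 0.362
grip_force: 63.1
```

```bash
python3 - <<'E'
from h import *
s=arm.read_state();print(s["eef_pos"].round(5),s["ft_force"].round(2),s["time"],s["gripper_width"]*.0854,s["grip_force"])
a=eyes.capture("top");b=eyes.capture("side")
cv2.imwrite("pics/top5.png",a[:,:,::-1]);cv2.imwrite("pics/side5.png",b[:,:,::-1])
cv2.imwrite("pics/t5.png",cv2.resize(np.hstack([a[150:250,210:310],b[180:280,210:310]]),None,fx=4,fy=4,interpolation=2)[:,:,::-1])
d=np.array([.057,.998]);n=np.array([.998,-.057]);C=np.array([.5842,-.1187])
t=np.arange(.05,.09,.002)
for f in("top4","top5"):
    im=cv2.imread(f"pics/{f}.png");print(f,profile("top",im,C-.05*n,d,.05,t).astype(int).tolist())
t=np.arange(-.005,.03,.002)
for f in("side4","side5"):
    im=cv2.imread(f"pics/{f}.png");print(f,profile("side",im,C,d,.007,t,(-.009,-.006,-.003)).astype(int).tolist())
E
```

```text
[ 0.5912  -0.07582  0.01376] [-4.1  -6.39  6.39] 9.6 0.030872541320647474 63.08310806751251
top4 [24, 37, 59, 63, 62, 63, 76, 102, 109, 108, 109, 108, 108, 108, 108, 108, 108, 108, 109, 108]
top5 [25, 24, 30, 53, 61, 61, 61, 66, 97, 106, 109, 109, 108, 108, 108, 108, 109, 108, 108, 108]
side4 [94, 96, 95, 90, 88, 88, 84, 76, 65, 55, 49, 50, 49, 48, 49, 49, 50, 51]
side5 [87, 87, 87, 87, 88, 88, 87, 86, 79, 68, 57, 50, 50, 50, 48, 49, 48, 48]
```

View pics/t5.png

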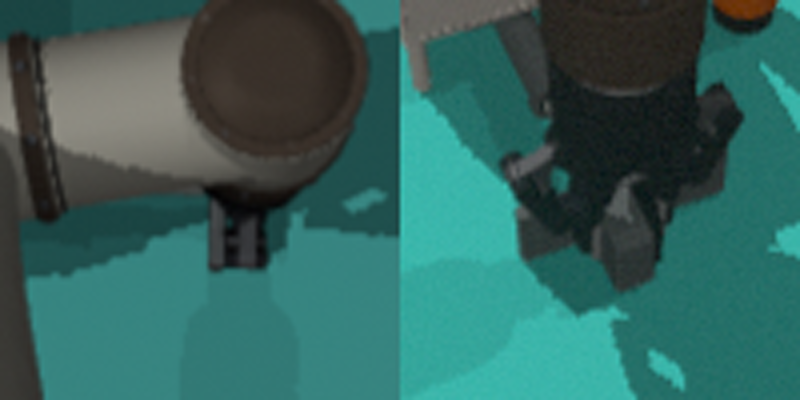

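The gripper has closed to 31 mm with 63 N of grip, so the lever is flat on the block. The leg sits at about 34.7 mm, within measuring error of the mark. Handing in.

```bash
python3 -c "
from rig import arm
print(arm.job_done())"
```

```text
the job is handed in; nothing more can be done
None
```

I handed in the job with the leg pushed in about 34.7 mm (mark measured at about 34.85 mm), the lever then closed against the block, and the gripper still holding both; the arm hid the band at the end, so its position comes from tool travel and camera measurements.

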